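# Clear the stock chest, try its T-handle, and hold the lid open

## Task

I need to get at the stock in the grey steel chest: take the flat card pack off its lid and lay it flat in the blue tray. Then tug the T-handle gently upwards as you find it, far enough to take up the slack and feel whether the catch stops the lid; if it does, turn the handle anticlockwise to free it. Raise the lid and keep hold of it, steady at about 35 degrees, without disturbing the other things on the table; finish while still holding it, since nothing else keeps it open.

Things in the scene. Friction and masses are not known exactly. Their poses are not given: they have to be found in the camera images.
- card_pack: flat stiff pack of cream cards with a band round its middle, 105 x 50 x 6 mm, about 45 g, rigid, lying on the chest's lid between the hinge and the T-handle; origin at the centre of its underside, x along its 105 mm length, y across its 50 mm width
- tray: fixed blue plastic tray, open above, 240 x 180 mm outside, 22 mm high, walls and floor 4 mm thick, empty, standing on the table beside the chest (left or right of it); origin at the centre of its underside, x along its 240 mm side, inner floor 4 mm above the origin
- chest: fixed grey steel chest, 240 (x) x 280 (y) mm, 120 mm high, walls 3 mm; origin at the centre of its underside; x points from the lid's hinge (the robot's side) to the T-handle's side. Its lid is a 4 mm sheet with a 14 mm skirt, 247 x 290 mm, flat top 125 mm above the table; lid and T-handle weigh 0.67 kg
- chest_hinge (a point): middle of the lid's hinge line, on the chest, 122 mm from the chest's centre towards the robot and 121 mm above the table; axes as the chest's: the hinge line runs along its y, the T-handle's spindle is 205 mm from it along x
- lid (a joint): opening of the lid: 0 shut, growing as the T-handle side swings up and back towards the robot, stop at 1.35 rad; rad. The lid swings freely and falls shut from any angle unless it is held
- t_handle (a joint): T-handle's turn, 0 to 1.57 rad, anticlockwise from above positive; found at 0 to 1.2, stays where left (0.08 N m friction). 0: bar square to the hinge, tongue caught; 1.57: bar parallel to the hinge, free. The hidden tongue clears its adjustable keeper at about 0.45 to 0.9, different each time: only a tug tells. Caught, it lets the lid rise 4 to 5 mm (0.02 rad), then stops it hard
- t_grip (a point): centre of the steel T-handle's bar; the bar is 60 mm long, 14 mm wide and 16 mm high with its centre 34 mm above the lid's top (159 mm above the table when shut), standing on a 13 mm round spindle near the middle of the lid edge away from the robot; axes turn with the handle: x along the bar, y across it, z out of the lid (up when shut)
- t_end (a point): a point near one end of the T-handle's bar, 28 mm from its centre along the bar's x
- glue: white glue bottle with a blue cap, 52 mm across, 170 mm high, standing beyond the chest, leave alone; origin at the centre of its base
- tape: roll of brown tape lying flat, 90 mm across, 19 mm high, leave alone; origin at the centre of its underside
- card_stack: stack of four larger card packs, 105 x 75 mm, 24 mm high, on the table, leave alone; origin at the centre of its underside
Things that resemble listed ones, but are neither listed nor needed, are in the scene too. What is shaped like the card_pack but orange is not meant.

How it is judged:
By the outcome, as a careful person would: the job done as asked, in the order asked, and still so for the second after the job is handed in, while the arm keeps its last pose, push and grip.
It also fails if it takes over 61 s, if anything falls off the work surface, if the arm or the gripper's body presses on something with over 40 N, if the wrist force passes 120 N, or if a joint passes its speed limit or range.

## Robot

A 6-joint arm with a two-finger parallel gripper is mounted at the origin on the work surface. World frame = base frame: x ahead of the robot, y to its left, z up, the work surface at z = 0. Lengths are in m, angles in rad, forces in N, time in s.
With the tool pointing down it reaches from about 0.275 to 0.75 m from the base axis. Payload 10.2 kg.
Tool frame: the origin (TCP) lies at the very end of the fingers, on their centre line; the grasp point (between the pads) lies r.grip_point_offset behind it (r.grip_point_offset is the distance from the TCP to the grasp point, in m); z points along the fingers, y is the line along which they close (so a half turn about z gives the same grasp; the last joint's range is limited). The gripper opens to 85 mm and grips with 20 to 120 N. Pads are 22 mm wide; open, the fingers measure 114 mm over their backs; the gripper's body (76 mm by 85 mm) begins 54 mm behind the grasp point. The pads swing forward as they close: fully open they stand 13 mm farther back than shut.
Start: joints at [0.951, 0.313, 1.498, -0, 1.331, -0.223], TCP at [0.203, 0.484, 0.231] pointing down, gripper open.
Joint ranges: [-2.94, 2.94], [-0.97, 2.17], [0.19, 2.56], [-1.23, 4.37], [0.02, 3.11], [-2.88, 2.88]. Speed limits (rad/s): [2.39, 2.39, 3.01, 3.14, 3.14, 3.14].

## Interface

Orientations are given as a 3x3 rotation matrix whose columns are the frame's x, y, z axes.
In Python, from rig import r, vision gives the robot as it stands. The module is installed in compiled form; this text tells all that it offers.
- The arm moves only by the tool arm_command, never from a script. Its argument "steps" is a list that holds one entry, the list of rows, each a list of 5 numbers: the gripper command: -1 is fully open, 1 is shut, values between are in proportion, then the shift along the world's x, y, z in mm, then the turn about the world's z in degrees. A call has 1 to 12 rows; each row shifts and turns the commanded pose from where the row before left it; what a row does not reach is not made up. A row lasts 1/8 s, in which the tool goes at most 62.5 mm and 10.7 degrees, less where a joint would pass 70% of its speed; a pose out of reach is approached as far as the arm can. A call is refused whole if a number of a shift passes 62.5 or a number of a turn 10.7, either way. A call with a gripper value outside its range is refused whole. The fingers move at their own pace and stop on an object; the grip force is fixed at half the most. Time passes only in rows, so rows that do not move let the fingers close. It gives the time, the measured TCP pose, the force, the opening and the grip force at its end, in the units of the state.
- r.get_obs(): the state, without advancing time (a new reading comes with each control period).
- vision.snapshot(name): name is "scene" or "top" or "wrist"; returns (picture, depth): 480x640x3 uint8, red, green, blue; 480x640 float32, m along the optical axis (not along the pixel's ray), 0 where there is no reading.
- vision.camera_params(name): a dict with "K" (3x3 intrinsics, pixels), "T" (4x4, takes a point from camera to world coordinates). Camera axes: x right, y down, z forward; pixel columns grow to the right and rows downward; lengths in m; the calibration is good to about 2 mm. A picture is of the moment at which its call begins: read the wrist's pose just before it. camera_params takes no time and is no camera call; for the wrist camera it gives the pose at the moment of the call.
- r.job_done(): hands the job in; it is judged then, once.
Trained networks look in the newest picture that a camera, given by its name, has taken for a name from the list of things; names that differ only in an ending like _2 or _b are one class to them, and where a whole thing is asked for, a point or a joint stands for the part that bears it (a point fixed in the world has none). Each returns a list of dicts, best first, with "score" (0 to 1); they miss things now and then, are a little off and sometimes report something else, mostly with a low value. They report only what shows in the picture. A call takes as long as a camera call. They do not tell look-alikes from the thing itself.
- vision.search_frame(target, camera): "bbox" ([left, top, right, bottom] as shares, 0 to 1, of the picture: columns of its width, rows of its height, round what is visible of it).
- vision.mark_of(target, camera): "at" ([column, row] as shares, 0 to 1, of the picture: columns of its width, rows of its height: a listed point, or the origin of a listed thing).
The state is a dict: "time": time; "q": joint angles; "qvel": joint speeds; "effort": joint torques, N m; "ee_pos": TCP position; "eef_rot": TCP orientation; "wrist_force": force on the tool from outside, world axes, zero at the start; "moment": the same for the moment, N m; "gripper_width": opening from 0.0 (shut) to 1.0 (fully open); "grip_force": force on a finger pad.
Only numpy, scipy, OpenCV 4.12 (cv2) and the standard library are available. Lean on these libraries where they do the work, as an engineer would, in place of code of your own. Each camera call takes 0.05 s, during which the arm holds its last target. There are 200 camera calls.

## Working session

There is one attempt and no reset: what is moved stays moved. The work goes in short steps, Python scripts to look and compute and a tool call to move; the robot and the scene stay as the last step left them, time stands still between calls to the robot, and variables do not carry over. Pictures are saved under pics/ and viewed, at most 10 in all, crops included, and the job is handed in when it is done.

Besides the shell and the picture viewer there is one more tool, called by a JSON object that holds its "op" and its "data". arm_command: Moves the arm, as the interface text tells. Its arguments: {"type":"object","properties":{"steps":{"type":"array","items":{"type":"array","items":{"type":"array","items":{"type":"number"}}}}},"required":["steps"]}

```bash
mkdir -p pics
cat > h.py <<'E'
import numpy as np, cv2
from rig import r, vision
def snap(n):
    p=vision.camera_params(n); im,d=vision.snapshot(n); return im,d,np.array(p["K"]),np.array(p["T"])
def world(u,v,z,K,T):
    return (T@np.r_[np.linalg.inv(K)@[u,v,1]*z,1])[:3]
def cloud(d,K,T):
    v,u=np.mgrid[:480,:640]; P=np.stack([(u-K[0,2])/K[0,0]*d,(v-K[1,2])/K[1,1]*d,d,np.ones_like(d)],-1)@T.T
    P=P[...,:3]; P[d==0]=np.nan; return P
def onplane(u,v,zw,K,T):
    ray=T[:3,:3]@np.linalg.inv(K)@[u,v,1]; o=T[:3,3]; return o+ray*(zw-o[2])/ray[2]
E
python3 - <<'E'
from h import *
for n in("top","scene"):
    im,d,K,T=snap(n); cv2.imwrite(f"pics/{n}0.png",im[...,::-1]); np.savez(n+"0.npz",im=im,d=d,K=K,T=T)
    print(n,T[:3,3].round(3))
    for t in("card_pack","tray","chest","t_grip","t_end","chest_hinge","glue","tape","card_stack"):
        print(t,[(round(x["score"],2),round(x["at"][0]*640),round(x["at"][1]*480)) for x in vision.mark_of(t,n)][:4])
o=r.get_obs(); print(o["time"],o["ee_pos"],o["eef_rot"],r.grip_point_offset)
E
```

```text
top [0.359 0.058 1.068]
card_pack [(0.88, 195, 364), (0.74, 235, 254), (0.71, 155, 214)]
tray [(0.77, 469, 243), (0.32, 429, 142)]
chest [(0.71, 256, 250)]
t_grip [(0.69, 432, 143), (0.55, 249, 199)]
t_end [(0.67, 248, 178), (0.56, 241, 302)]
chest_hinge [(0.58, 246, 302), (0.23, 249, 182)]
glue [(0.7, 433, 143), (0.49, 249, 196)]
tape [(0.73, 357, 136), (0.73, 279, 142), (0.59, 255, 250), (0.4, 467, 249)]
card_stack [(0.86, 279, 140)]
scene [ 1.365 -0.482  0.776]
card_pack [(0.77, 484, 246), (0.66, 396, 207)]
tray [(0.71, 190, 339)]
chest [(0.73, 385, 261), (0.59, 421, 224), (0.32, 194, 343)]
t_grip [(0.77, 409, 218), (0.45, 419, 227)]
t_end [(0.54, 417, 229)]
chest_hinge [(0.86, 356, 194)]
glue [(0.75, 285, 407)]
tape [(0.56, 375, 372), (0.21, 290, 409)]
card_stack [(0.56, 451, 335), (0.46, 395, 209)]
1.0 [0.20288914 0.48421705 0.23129016] [[-9.22316437e-01  3.86435492e-01 -7.60681040e-06]
 [ 3.86435492e-01  9.22316437e-01 -2.33652258e-05]
 [-2.01326624e-06 -2.44896733e-05 -1.00000000e+00]] 0.0187
```

View pics/top0.png

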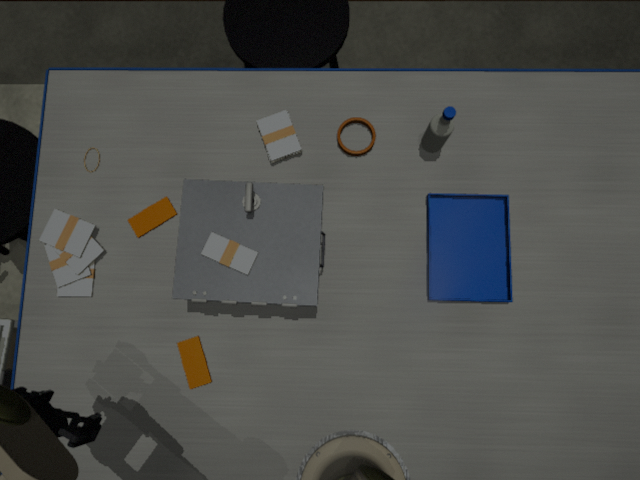

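View pics/scene0.png

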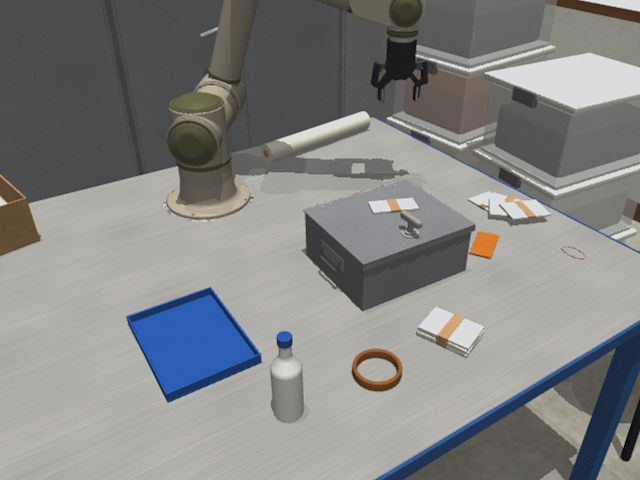

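The top view shows the cream pack on the lid at (229,253) and the tray at (469,248). The T-handle is at (249,198), with its bar roughly square to the hinge.

Things that could be mistaken for the pack: orange packs at (195,363) and (153,216), the loose heap at (70,250), and card_stack at (279,138). I choose (229,253) because it is cream, banded and on the lid. Next I'll measure it and check a close crop.

Run:
```python
from h import *
f=np.load("top0.npz"); im,d,K,T=[f[k] for k in("im","d","K","T")]
P=cloud(d,K,T); 
def rect(m,off=0):
    pts=P[m]; c,s,a=cv2.minAreaRect(pts[:,:2].astype(np.float32)); return np.round(c,4),np.round(s,4),round(a,1),len(pts),pts[:,2].mean().round(4)
v,u=np.mgrid[:480,:640]
box=lambda a,b,c,e:(u>a)&(u<c)&(v>b)&(v<e)
Z=P[...,2]
lid=box(165,170,335,315)&(Z>.115)&(Z<.14); print("lid",rect(lid), np.median(Z[box(260,260,310,290)]))
s=im.astype(int); pk=box(195,225,265,280)&(s.min(2)>0)&((s[...,0]>s[260:290,270:310].mean()+45))
n,l,st,_=cv2.connectedComponentsWithStats(pk.astype(np.uint8)); pk=l==1+st[1:,4].argmax(); print("pack",rect(pk), "z med",np.median(Z[pk]))
# pack by intersecting plane
q=np.array([onplane(a,b,.131,K,T)[:2] for a,b in zip(u[pk],v[pk])],np.float32); print(cv2.minAreaRect(q))
h=box(225,165,280,225)&(Z>.15)&(Z<.18); print("handle",rect(h))
q=np.array([onplane(a,b,.167,K,T)[:2] for a,b in zip(u[h],v[h])],np.float32); print(cv2.minAreaRect(q))
tr=box(415,180,525,315)&(s[...,2]>s[...,0]+50); q=np.array([onplane(a,b,.022,K,T)[:2] for a,b in zip(u[tr],v[tr])],np.float32); print("tray",cv2.minAreaRect(q),np.median(Z[box(440,210,500,290)]))
gl=box(415,95,465,165)&(Z>.03);print("glue",rect(gl),np.nanmax(Z[gl]))
cv2.imwrite("pics/crop.png",cv2.resize(im[165:320,165:340],None,fx=4,fy=3.8,interpolation=cv2.INTER_CUBIC)[...,::-1])
```

```text
lid (array([0.5095, 0.2205]), array([0.2905, 0.2529]), 87.9, 17095, np.float64(0.1249)) nanTraceback (most recent call last):
  File "<stdin>", line 11, in <module>
ValueError: attempt to get argmax of an empty sequence
```

Run:
```python
from h import *
f=np.load("top0.npz"); im,d,K,T=[f[k] for k in("im","d","K","T")]
P=cloud(d,K,T); v,u=np.mgrid[:480,:640]; Z=P[...,2]; s=im.astype(int)
box=lambda a,b,c,e:(u>a)&(u<c)&(v>b)&(v<e)
def rect(m,z): q=np.array([onplane(a,b,z,K,T)[:2] for a,b in zip(u[m],v[m])],np.float32); c,w,a=cv2.minAreaRect(q); print(np.round(c,4),np.round(w,4),round(a,1),m.sum())
print(s[280,280],s[253,215],s[253,229])
pk=box(195,225,265,280)&(s[...,0]>s[280,280,0]+60)
n,l,st,_=cv2.connectedComponentsWithStats(pk.astype(np.uint8)); pk=l==1+st[1:,4].argmax(); rect(pk,.131); print(np.nanmedian(Z[pk]))
ld=box(165,170,335,315)&(Z>.115)&(Z<.14);rect(ld,.125)
h=box(225,165,280,225)&(Z>.15)&(Z<.18); rect(h,.167); print(np.nanmedian(Z[h]))
tr=box(415,180,525,315)&(s[...,2]>s[...,0]+50); rect(tr,.022); print(np.nanmedian(Z[box(440,210,500,290)]))
gl=box(415,95,465,165)&(Z>.03); print("glue",np.nanmedian(P[gl],0),np.nanmax(Z[gl]))
cv2.imwrite("pics/crop.png",cv2.resize(im[165:320,165:340],None,fx=4,fy=3.8,interpolation=cv2.INTER_CUBIC)[...,::-1])
```

```text
[90 93 93] [117 118 118] [116  95  59]Traceback (most recent call last):
  File "<stdin>", line 8, in <module>
ValueError: attempt to get argmax of an empty sequence
```

Run:
```python
from h import *
f=np.load("top0.npz"); im,d,K,T=[f[k] for k in("im","d","K","T")]
cv2.imwrite("pics/crop.png",cv2.resize(im[165:320,165:340],None,fx=4,fy=3.8,interpolation=cv2.INTER_CUBIC)[...,::-1])
P=cloud(d,K,T); v,u=np.mgrid[:480,:640]; Z=P[...,2]; s=im.astype(int)
box=lambda a,b,c,e:(u>a)&(u<c)&(v>b)&(v<e)
def rect(t,m,z): 
    if not m.any(): print(t,"none"); return
    q=np.array([onplane(a,b,z,K,T)[:2] for a,b in zip(u[m],v[m])],np.float32); c,w,a=cv2.minAreaRect(q); print(t,np.round(c,4),np.round(w,4),round(a,1),m.sum(),np.nanmedian(Z[m]))
print(s[253,200:265:4,0])
pk=box(195,225,265,280)&(s[...,0]>s[280,280,0]+15)
n,l,st,_=cv2.connectedComponentsWithStats(pk.astype(np.uint8)); pk=l==1+st[1:,4].argmax() if n>1 else pk
rect("pack",pk,.131)
rect("pack depth",box(195,225,265,280)&(Z>.1285)&(Z<.14),.131)
rect("lid",box(165,170,335,315)&(Z>.115)&(Z<.14),.125)
rect("bar",box(225,165,280,225)&(Z>.15)&(Z<.18),.167)
rect("tray",box(415,180,525,315)&(s[...,2]>s[...,0]+50),.022)
gl=box(415,95,465,165)&(Z>.03); print("glue",np.nanmedian(P[gl],0),np.nanmax(Z[gl]))
```

```text
[ 86 116 115 117 115 114 116 118 116 116 115 116 116 117 117  88  89]
pack [0.4848 0.256 ] [0.1026 0.0492] 66.4 1220 0.13038025717246066
pack depth [0.4876 0.25  ] [0.0991 0.1257] 0.7 1139 0.1306143885845411
lid [0.5087 0.2199] [0.2895 0.2515] 88.0 17095 0.12458216897586505
bar [0.5905 0.2158] [0.0151 0.0605] 89.5 230 0.16561572633180216
tray [ 0.5201 -0.2536] [0.179 0.239] 89.4 8181 0.00387727882343869
glue [ 0.75845039 -0.1725086   0.11078239] 0.1724647491115252
```

View pics/crop.png

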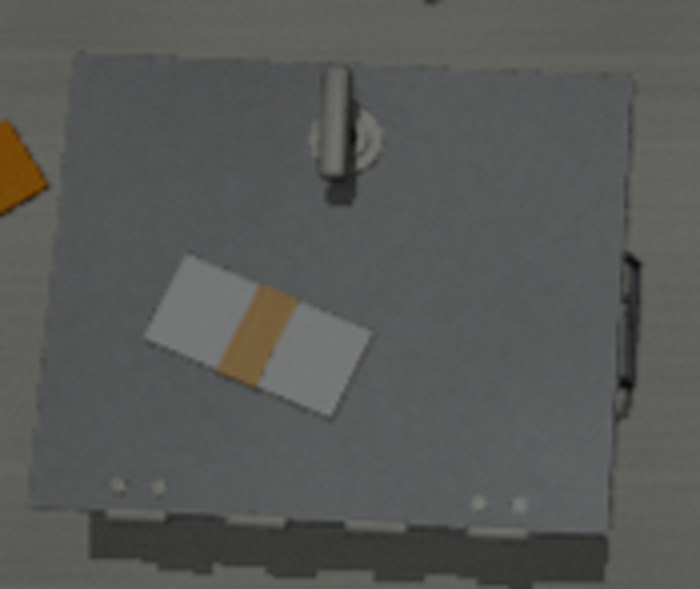

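The crop shows the cream pack with its orange band, at (258,335) in the crop, so the choice is right. The T-bar at (336,122) is about square to the hinge.

All sizes match the listing:
- **Pack:** 103 x 49 mm, top at 0.130 m
- **Bar:** 60 x 15 mm, top at 0.166 m
- **Tray:** 179 x 239 mm

I'll move above the pack, turning the closing line to -23.6°.

{"op": "arm_command", "data": {"steps": [[[-1, 31, -25, 0, -10.1], [-1, 31, -25, 0, -10.1], [-1, 31, -25, 0, -10.1], [-1, 31, -25, 0, -10.1], [-1, 31, -25, 0, -10.1], [-1, 31, -25, 0, -10.1], [-1, 31, -25, 0, -10.1], [-1, 31, -25, 0, -10.1], [-0.6, 34, -28, 0, -10.1], [-0.6, 0, 0, 0, 0]]]}}

```text
time: 2.25
ee_pos: [0.4865, 0.2545, 0.2309]
eef_rot: [[0.405, 0.914, -0.0], [0.914, -0.405, -0.0], [-0.0, -0.0, -1.0]]
wrist_force: [0.4, 0.3, -0.4]
gripper_width: 0.797
grip_force: 0.0
```

```bash
cat > wr.py <<'E'
from h import *
im,d,K,T=snap("wrist"); cv2.imwrite("pics/wrist1.png",im[...,::-1])
P=cloud(d,K,T); s=im.astype(int); Z=P[...,2]
m=(Z>.128)&(Z<.136)&(np.hypot(P[...,0]-.485,P[...,1]-.256)<.07)
n,l,st,_=cv2.connectedComponentsWithStats(m.astype(np.uint8)); m=l==1+st[1:,4].argmax()
print("pack",cv2.minAreaRect(P[m][:,:2].astype(np.float32)),m.sum(),np.median(Z[m]))
lid=(abs(Z-.125)<.003)&~m; print("lid z",np.median(Z[lid]),lid.sum())
b=(Z>.155)&(Z<.175)&(np.hypot(P[...,0]-.59,P[...,1]-.216)<.06)
if b.sum()>10: print("bar",cv2.minAreaRect(P[b][:,:2].astype(np.float32)),b.sum())
print(r.get_obs()["ee_pos"])
E
python3 wr.py
```

```text
pack ((0.48404040932655334, 0.25614553689956665), (0.10540461540222168, 0.05085088685154915), 66.87724304199219) 14548 0.13078391634588057
lid z 0.12474607090549149 138500
bar ((0.5914134979248047, 0.21710030734539032), (0.013868368230760098, 0.05975204333662987), 89.34698486328125) 3812
[0.4852841  0.25559075 0.2309856 ]
```

View pics/wrist1.png

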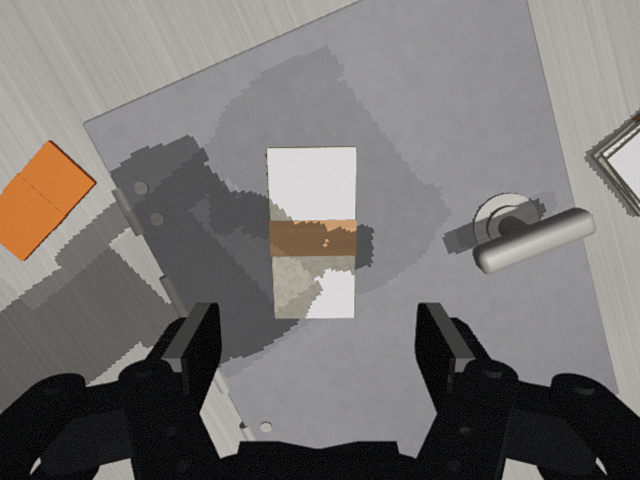

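The wrist view shows the pack centred between the fingers at (312,233) and the T-bar at (535,242), and the positions agree to about 1 mm. I'll descend and grip across the 50 mm width.

{"op": "arm_command", "data": {"steps": [[[-0.55, -1, 0, -40, 0], [-0.55, 0, 0, -40, 0], [-0.55, 0, 0, -15, 0], [-0.55, 0, 0, -6, 0], [-0.55, 0, 0, -4, 0], [-0.55, 0, 0, 0, 0]]]}}

```text
time: 3.05
ee_pos: [0.4842, 0.2564, 0.127]
eef_rot: [[0.401, 0.916, 0.001], [0.916, -0.401, 0.0], [0.001, 0.001, -1.0]]
wrist_force: [-0.1, 0.5, 0.2]
gripper_width: 0.771
grip_force: 0.0
```

{"op": "arm_command", "data": {"steps": [[[-0.2, 0, 0, 0, 0], [0.3, 0, 0, 0, 0], [1, 0, 0, 0, 0], [1, 0, 0, 0, 0]]]}}

```text
time: 3.55
ee_pos: [0.4842, 0.2563, 0.1278]
eef_rot: [[0.401, 0.916, 0.002], [0.916, -0.401, 0.0], [0.001, 0.001, -1.0]]
wrist_force: [-2.4, -0.7, 8.7]
gripper_width: 0.528
grip_force: 59.8
```

Grip force is up, but the width reads narrow (about 45 mm). I'll lift a little and look.

{"op": "arm_command", "data": {"steps": [[[1, 0, 0, 10, 0], [1, 0, 0, 25, 0], [1, 0, 0, 25, 0], [1, 0, 0, 20, 0], [1, 0, 0, 0, 0]]]}}

```text
time: 4.18
ee_pos: [0.4846, 0.2564, 0.2079]
eef_rot: [[0.401, 0.916, 0.003], [0.916, -0.401, 0.001], [0.002, 0.003, -1.0]]
wrist_force: [-0.2, 0.3, -0.1]
gripper_width: 0.002
grip_force: 0.0
```

Run:
```python
from h import *
im,d,K,T=snap("wrist"); cv2.imwrite("pics/wrist2.png",im[...,::-1])
P=cloud(d,K,T); Z=P[...,2]; e=r.get_obs()["ee_pos"]
m=(np.hypot(P[...,0]-e[0],P[...,1]-e[1])<.06)&(abs(Z-e[2])<.025)&(im.min(2)>90)
print(e,m.sum())
if m.sum()>50:
    A=np.c_[P[m][:,:2]-e[:2],np.ones(m.sum())]; print("plane",np.linalg.lstsq(A,Z[m],rcond=None)[0]); print(cv2.minAreaRect(P[m][:,:2].astype(np.float32)))
```

```text
[0.48400185 0.25623712 0.20655422] 13
```

View pics/wrist2.png

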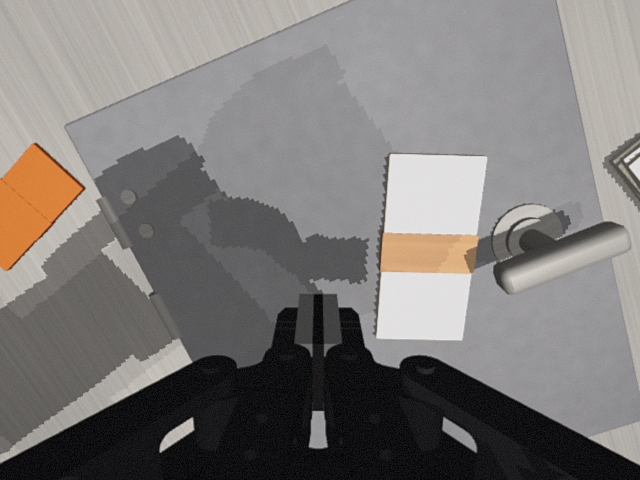

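The fingers slipped off: the gripper is shut and the pack now lies at (430,245), closer to the handle. The tips were too high, so I'll re-measure and grip lower.

Run:
```python
from h import *
im,d,K,T=snap("wrist"); P=cloud(d,K,T); Z=P[...,2]; s=im.astype(int)
m=(Z>.127)&(Z<.145)&(P[...,0]>.45)&(P[...,0]<.6)&(P[...,1]>.15)&(P[...,1]<.32)&(s[...,0]>150)
n,l,st,_=cv2.connectedComponentsWithStats(m.astype(np.uint8)); m=l==1+st[1:,4].argmax()
c,w,a=R=cv2.minAreaRect(P[m][:,:2].astype(np.float32)); print(R,m.sum()); print(cv2.boxPoints(R))
A=np.c_[P[m][:,:2]-c,np.ones(m.sum())]; print("plane",np.linalg.lstsq(A,Z[m],rcond=None)[0])
b=(Z>.155)&(Z<.175)&(np.hypot(P[...,0]-.59,P[...,1]-.216)<.06); print("bar",cv2.minAreaRect(P[b][:,:2].astype(np.float32)))
# fingertips in wrist view
t=(d>0)&(im.max(2)<70)&(d<.25); print("closest finger pts depth max",np.percentile(d[t],99), "z", np.nanmin(Z[t&(np.hypot(P[...,0]-.484,P[...,1]-.256)<.03)]), r.get_obs()["ee_pos"])
```

```text
((0.5392749309539795, 0.23120969533920288), (0.10512452572584152, 0.05146492272615433), 64.7578125) 17095
[[0.49358463 0.19463992]
 [0.5401354  0.17269295]
 [0.5849652  0.26777947]
 [0.5384145  0.28972644]]
plane [-0.00162421 -0.00037715  0.13078727]
bar ((0.5914679169654846, 0.21686998009681702), (0.014616608619689941, 0.05982096120715141), 89.4229965209961)
closest finger pts depth max 0.20820245 z 0.20974044150997398 [0.4837021  0.25613017 0.20580418]
```

The pack lies flat at (0.539, 0.231), with its middle next to the spindle. I'll grip it about 32 mm off-centre, at the end away from the T-bar, with the tips lower this time.

{"op": "arm_command", "data": {"steps": [[[-0.45, 14, -18, 0, -1.6], [-0.45, 14, -18, 0, 0], [-0.45, 14, -18, 0, 0], [-0.45, 0, 0, 0, 0], [-0.45, 0, 0, -40, 0], [-0.45, 0, 0, -25, 0], [-0.45, 0, 0, -12, 0], [-0.45, 0, 0, -4, 0], [-0.45, 0, 0, -1, 0], [-0.45, 0, 0, 0, 0]]]}}

```text
time: 5.52
ee_pos: [0.5262, 0.2023, 0.125]
eef_rot: [[0.426, 0.905, 0.001], [0.905, -0.426, 0.0], [0.001, 0.001, -1.0]]
wrist_force: [0.1, -0.5, 0.2]
gripper_width: 0.722
grip_force: 0.0
```

{"op": "arm_command", "data": {"steps": [[[-0.45, 0, 0, -1, 0], [-0.45, 0, 0, 0, 0]]]}}

```text
time: 5.78
ee_pos: [0.5259, 0.2022, 0.1234]
eef_rot: [[0.426, 0.905, 0.0], [0.905, -0.426, 0.0], [0.0, 0.0, -1.0]]
wrist_force: [-0.5, 0.2, 0.1]
gripper_width: 0.727
grip_force: 0.0
```

{"op": "arm_command", "data": {"steps": [[[-0.45, 0, 0, -1, 0], [-0.45, 0, 0, 0, 0]]]}}

```text
time: 6.02
ee_pos: [0.5259, 0.2022, 0.1222]
eef_rot: [[0.426, 0.905, -0.0], [0.905, -0.426, -0.0], [-0.0, -0.0, -1.0]]
wrist_force: [0.5, -0.7, 0.5]
gripper_width: 0.725
grip_force: 0.0
```

{"op": "arm_command", "data": {"steps": [[[-0.3, 0, 0, 0, 0], [-0.2, 0, 0, 0, 0], [0, 0, 0, 0, 0], [0.3, 0, 0, 0, 0]]]}}

```text
time: 6.52
ee_pos: [0.5261, 0.2023, 0.1228]
eef_rot: [[0.426, 0.905, 0.001], [0.905, -0.426, 0.0], [0.0, 0.001, -1.0]]
wrist_force: [-1.3, -0.6, 5.6]
gripper_width: 0.556
grip_force: 62.2
```

{"op": "arm_command", "data": {"steps": [[[0.4, 0, 0, 2, 0], [0.4, 0, 0, 2, 0], [0.4, 0, 0, 4, 0], [0.4, 0, 0, 0, 0]]]}}

```text
time: 7.02
ee_pos: [0.5261, 0.2022, 0.1306]
eef_rot: [[0.426, 0.905, 0.001], [0.905, -0.426, 0.0], [0.0, 0.0, -1.0]]
wrist_force: [0.2, -0.3, -0.6]
gripper_width: 0.561
grip_force: 61.7
```

It's held now, so I'll lift clear and check.

{"op": "arm_command", "data": {"steps": [[[1, 0, 0, 10, 0], [1, 0, 0, 20, 0], [1, 0, 0, 30, 0], [1, 0, 0, 30, 0], [1, 0, 0, 0, 0]]]}}

```text
time: 7.65
ee_pos: [0.5268, 0.2024, 0.2228]
eef_rot: [[0.426, 0.905, 0.005], [0.905, -0.426, 0.001], [0.003, 0.004, -1.0]]
wrist_force: [-0.4, 0.4, -1.6]
gripper_width: 0.555
grip_force: 64.0
```

Run:
```python
from h import *
im,d,K,T=snap("wrist"); P=cloud(d,K,T); Z=P[...,2]; s=im.astype(int); o=r.get_obs(); e=o["ee_pos"]; print(e,o["gripper_width"])
m=(abs(Z-e[2])<.02)&(s[...,0]>110)
n,l,st,_=cv2.connectedComponentsWithStats(m.astype(np.uint8)); m=l==1+st[1:,4].argmax()
c,w,a=R=cv2.minAreaRect(P[m][:,:2].astype(np.float32)); print(R,m.sum())
A=np.c_[P[m][:,:2]-c,np.ones(m.sum())]; print("plane",np.linalg.lstsq(A,Z[m],rcond=None)[0])
```

```text
[0.52605935 0.20226027 0.22093852] 0.5557631094255159
((0.5405640006065369, 0.23143145442008972), (0.10549631714820862, 0.05126548185944557), 64.78173828125) 46716
plane [ 0.00280459 -0.00292497  0.2306871 ]
```

The pack is held level, with its centre 32 mm from the TCP. I'll carry it to the tray and turn it 25° so its long side runs along the tray.

{"op": "arm_command", "data": {"steps": [[[1, 0, -15, 0, 0], [1, 0, -30, 0, 2.5], [1, -1, -48, 0, 2.5], [1, -1, -48, 0, 2.5], [1, -1, -48, 0, 2.5], [1, -1, -48, 0, 2.5], [1, -1, -48, 0, 2.5], [1, -1, -48, 0, 2.5], [1, 0, -48, 0, 2.5], [1, 0, -45, 0, 2.5], [1, 0, -40, 0, 2.7], [1, 0, -22, 0, 0]]]}}

```text
time: 9.2
ee_pos: [0.5189, -0.2878, 0.2191]
eef_rot: [[0.003, 1.0, -0.002], [1.0, -0.003, 0.001], [0.001, -0.002, -1.0]]
wrist_force: [-0.8, 0.4, -0.9]
gripper_width: 0.557
grip_force: 64.0
```

{"op": "arm_command", "data": {"steps": [[[1, 0, 0, -30, 0], [1, 0, 0, -45, 0], [1, 0, 0, -45, 0], [1, 0, 0, -45, 0], [1, 0, 0, -25, 0], [1, 0, 0, -10, 0], [1, 0, 0, -10, 0], [1, 0, 0, 0, 0]]]}}

```text
time: 10.2
ee_pos: [0.5199, -0.2857, 0.0103]
eef_rot: [[0.001, 1.0, -0.0], [1.0, -0.001, 0.0], [0.0, -0.0, -1.0]]
wrist_force: [0.1, -0.4, 0.3]
gripper_width: 0.555
grip_force: 64.0
```

{"op": "arm_command", "data": {"steps": [[[1, 0, 0, -4, 0], [1, 0, 0, -3, 0], [1, 0, 0, -1, 0], [1, 0, 0, -1, 0], [1, 0, 0, 0, 0]]]}}

```text
time: 10.82
ee_pos: [0.52, -0.2858, 0.0019]
eef_rot: [[0.001, 1.0, 0.0], [1.0, -0.001, -0.0], [-0.0, 0.0, -1.0]]
wrist_force: [-3.0, 0.6, 3.9]
gripper_width: 0.557
grip_force: 64.6
```

Contact with the tray floor. I'll release gently, rise and look.

{"op": "arm_command", "data": {"steps": [[[-0.2, 0, 0, 0, 0], [-0.5, 0, 0, 0, 0], [-0.6, 0, 0, 0, 0], [-0.6, 0, 0, 10, 0], [-0.6, 0, 0, 40, 0], [-0.6, 0, 0, 60, 0], [-0.6, 0, 0, 60, 0], [-0.6, 0, 0, 60, 0], [-0.6, 0, 0, 10, 0], [-0.6, 0, 0, 0, 0]]]}}

```text
time: 12.08
ee_pos: [0.5198, -0.2857, 0.2416]
eef_rot: [[0.001, 1.0, 0.0], [1.0, -0.001, -0.0], [-0.0, 0.0, -1.0]]
wrist_force: [0.4, -0.3, 0.2]
gripper_width: 0.799
grip_force: 0.0
```

Run:
```python
from h import *
im,d,K,T=snap("wrist"); P=cloud(d,K,T); Z=P[...,2]; s=im.astype(int); o=r.get_obs(); e=o["ee_pos"]; print(o["time"],e,o["gripper_width"])
m=(Z>-.01)&(Z<.04)&(s[...,0]>130)&(abs(P[...,1]+.25)<.1)&(abs(P[...,0]-.52)<.08)
n,l,st,_=cv2.connectedComponentsWithStats(m.astype(np.uint8)); m=l==1+st[1:,4].argmax()
c,w,a=R=cv2.minAreaRect(P[m][:,:2].astype(np.float32)); print(R,m.sum())
A=np.c_[P[m][:,:2]-c,np.ones(m.sum())]; print("plane",np.linalg.lstsq(A,Z[m],rcond=None)[0])
im,d,K,T=snap("top"); P=cloud(d,K,T); Z=P[...,2]
v,u=np.mgrid[:480,:640]
b=(u>225)&(u<280)&(v>165)&(v<225)&(Z>.15)&(Z<.18); print("bar",cv2.minAreaRect(P[b][:,:2].astype(np.float32)))
k=(u>165)&(u<335)&(v>170)&(v<315)&(Z>.121)&(Z<.13); pts=P[k]
# yaw from front (far) edge
ys=np.arange(.09,.35,.01); ed=[]
for y in ys:
    q=pts[abs(pts[:,1]-y)<.005]; ed.append((q[:,0].max(),q[:,0].min()))
ed=np.array(ed); print("far edge slope",np.polyfit(ys,ed[:,0],1),"near",np.polyfit(ys,ed[:,1],1))
```

```text
12.125 [ 0.51956528 -0.28549651  0.24023589] 0.7991734171333257
((0.5203737020492554, -0.2549213171005249), (0.05135810375213623, 0.10680738091468811), 0.5087339878082275) 6940
plane [-0.00989234  0.0007821   0.00961417]
bar ((0.5925230979919434, 0.21699492633342743), (0.01438655611127615, 0.060376644134521484), 89.53213500976562)
far edge slope [0.03566498 0.62640398] near [0.02789044 0.37954829]
```

The pack lies flat in the tray, centred at (0.520, -0.255). Next is the T-handle: bar centre (0.5914, 0.217), bar angle -0.6°, chest yaw about -1.9°, so the handle is at about 0.02 rad.

{"op": "arm_command", "data": {"steps": [[[-0.4, 6, 20, 0, -7.5], [-0.4, 6, 40, 0, -7.5], [-0.4, 6, 46, 0, -7.5], [-0.4, 6, 46, 0, -7.5], [-0.4, 6, 46, 0, -7.5], [-0.4, 6, 46, 0, -7.5], [-0.4, 6, 46, 0, -7.5], [-0.4, 6, 46, 0, -7.5], [-0.4, 6, 46, 0, -7.5], [-0.4, 6, 46, 0, -7.5], [-0.4, 6, 45, 0, -7.5], [-0.4, 6, 29, 0, -8]]]}}

```text
time: 13.68
ee_pos: [0.5913, 0.2182, 0.2393]
eef_rot: [[1.0, -0.012, -0.003], [-0.012, -1.0, -0.0], [-0.003, 0.0, -1.0]]
wrist_force: [0.9, -0.3, -0.6]
gripper_width: 0.7
grip_force: 0.0
```

{"op": "arm_command", "data": {"steps": [[[-0.4, 0, 0, 0, 0], [-0.4, 0, 0, -30, 0], [-0.4, 0, 0, -30, 0], [-0.4, 0, 0, -25, 0], [-0.4, 0, 0, -10, 0], [-0.4, 0, 0, -4, 0], [-0.4, 0, 0, 0, 0]]]}}

```text
time: 14.55
ee_pos: [0.5922, 0.216, 0.1428]
eef_rot: [[1.0, -0.009, 0.001], [-0.009, -1.0, 0.0], [0.001, -0.0, -1.0]]
wrist_force: [0.3, 0.2, 0.5]
gripper_width: 0.7
grip_force: 0.0
```

{"op": "arm_command", "data": {"steps": [[[0, 0, 0.7, -1, 0], [0.3, 0, 0, 0, 0], [1, 0, 0, 0, 0], [1, 0, 0, 0, 0], [1, 0, 0, 0, 0]]]}}

```text
time: 15.18
ee_pos: [0.592, 0.2162, 0.1418]
eef_rot: [[1.0, -0.009, 0.0], [-0.009, -1.0, -0.001], [0.0, 0.001, -1.0]]
wrist_force: [-2.2, -5.2, 4.0]
gripper_width: 0.151
grip_force: 60.5
```

The bar is gripped. Now a gentle tug upward in small steps.

{"op": "arm_command", "data": {"steps": [[[1, 0, 0, 1.5, 0], [1, 0, 0, 1.5, 0], [1, 0, 0, 0, 0]]]}}

```text
time: 15.55
ee_pos: [0.5917, 0.2163, 0.1434]
eef_rot: [[1.0, -0.009, -0.001], [-0.009, -1.0, -0.001], [-0.001, 0.001, -1.0]]
wrist_force: [-0.3, -5.6, -6.1]
gripper_width: 0.152
grip_force: 59.2
```

{"op": "arm_command", "data": {"steps": [[[1, 0, 0, 1.5, 0], [1, 0, 0, 0, 0]]]}}

```text
time: 15.8
ee_pos: [0.5915, 0.2162, 0.1447]
eef_rot: [[1.0, -0.009, -0.002], [-0.009, -1.0, -0.001], [-0.002, 0.001, -1.0]]
wrist_force: [-0.6, -5.8, -6.8]
gripper_width: 0.152
grip_force: 59.1
```

{"op": "arm_command", "data": {"steps": [[[1, 0, 0, 1, 0], [1, 0, 0, 0, 0]]]}}

```text
time: 16.05
ee_pos: [0.5914, 0.2163, 0.1455]
eef_rot: [[1.0, -0.009, -0.002], [-0.009, -1.0, -0.001], [-0.002, 0.001, -1.0]]
wrist_force: [-1.0, -6.1, -7.0]
gripper_width: 0.15
grip_force: 59.0
```

{"op": "arm_command", "data": {"steps": [[[1, 0, 0, 1, 0], [1, 0, 0, 0, 0]]]}}

```text
time: 16.3
ee_pos: [0.5913, 0.2162, 0.146]
eef_rot: [[1.0, -0.009, -0.003], [-0.009, -1.0, -0.001], [-0.003, 0.002, -1.0]]
wrist_force: [0.6, -5.1, -10.1]
gripper_width: 0.149
grip_force: 58.7
```

{"op": "arm_command", "data": {"steps": [[[1, 0, 0, 1, 0], [1, 0, 0, 0, 0]]]}}

```text
time: 16.55
ee_pos: [0.5913, 0.2162, 0.1462]
eef_rot: [[1.0, -0.01, -0.004], [-0.01, -1.0, -0.001], [-0.004, 0.002, -1.0]]
wrist_force: [1.3, -4.3, -16.0]
gripper_width: 0.151
grip_force: 58.6
```

The catch stops the lid: motion halts at about 4.5 mm and the force climbs from 7 to 16 N. I'll lower it back and turn the handle anticlockwise.

{"op": "arm_command", "data": {"steps": [[[1, 0, 0, -3, 0], [1, 0, 0, -3, 0], [1, 0, 0, -1.5, 0], [1, 0, 0, 0, 0], [1, 0, 0, 0, 5], [1, 0, 0, 0, 8], [1, 0, 0, 0, 8], [1, 0, 0, 0, 8], [1, 0, 0, 0, 0]]]}}

```text
time: 17.68
ee_pos: [0.5919, 0.2165, 0.1418]
eef_rot: [[0.878, 0.478, -0.0], [0.478, -0.878, -0.001], [-0.0, 0.001, -1.0]]
wrist_force: [-1.5, -5.7, 1.6]
gripper_width: 0.157
grip_force: 61.3
```

{"op": "arm_command", "data": {"steps": [[[1, 0, 0, 0, 8], [1, 0, 0, 0, 8], [1, 0, 0, 0, 8], [1, 0, 0, 0, 8], [1, 0, 0, 0, 8], [1, 0, 0, 0, 8], [1, 0, 0, 0, 4], [1, 0, 0, 0, 0]]]}}

```text
time: 18.68
ee_pos: [0.5915, 0.2168, 0.1418]
eef_rot: [[0.165, 0.986, -0.001], [0.986, -0.165, -0.0], [-0.001, -0.001, -1.0]]
wrist_force: [-3.6, -5.0, 2.7]
gripper_width: 0.148
grip_force: 61.4
```

Forces stay low. The last 5° takes it to about 1.52 rad; then I'll release, rise, and check the bar angle.

{"op": "arm_command", "data": {"steps": [[[1, 0, 0, 0, 5], [1, 0, 0, 0, 0], [0.4, 0, 0, 0, 0], [-0.3, 0, 0, 0, 0], [-0.3, 0, 0, 0, 0], [-0.5, 0, 0, 20, 0], [-0.9, 0, 0, 30, 0], [-0.9, 0, 0, 30, 0], [-0.9, 0, 0, 0, 0]]]}}

```text
time: 19.8
ee_pos: [0.5927, 0.2172, 0.2237]
eef_rot: [[0.079, 0.997, 0.005], [0.997, -0.079, 0.001], [0.001, 0.005, -1.0]]
wrist_force: [-0.9, 0.1, -1.1]
gripper_width: 0.949
grip_force: 0.0
```

Run:
```python
from h import *
im,d,K,T=snap("wrist"); cv2.imwrite("pics/wrist3.png",im[...,::-1]); P=cloud(d,K,T); Z=P[...,2]; o=r.get_obs(); print(o["time"],o["ee_pos"],o["q"].round(2) if hasattr(o["q"],"round") else o["q"])
b=(Z>.155)&(Z<.175)&(np.hypot(P[...,0]-.59,P[...,1]-.216)<.05)&(im.max(2)>60); print("bar",cv2.minAreaRect(P[b][:,:2].astype(np.float32)),b.sum(),np.median(Z[b]))
```

```text
19.85 [0.59211282 0.21705706 0.22179609] [0.17 0.56 1.16 0.   1.42 0.24]
bar ((0.591753363609314, 0.21692639589309692), (0.05926874652504921, 0.013927939347922802), 85.66680908203125) 3136 0.16621970513457146
```

View pics/wrist3.png

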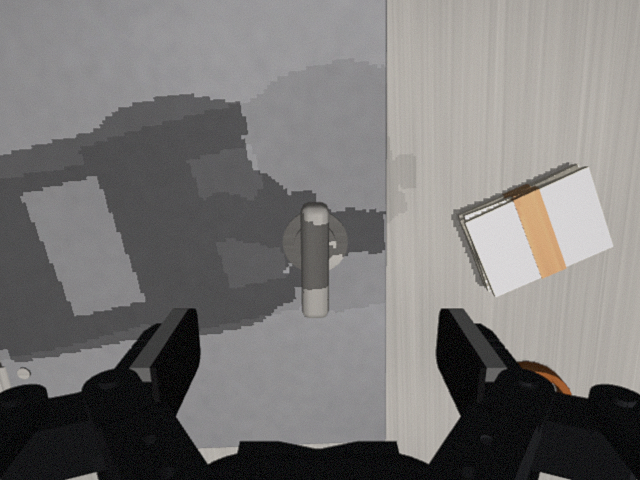

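The bar at (315,260) in the picture now lies parallel to the hinge, at 85.7° in the world (handle about 1.53 rad), and the card stack at (540,230) is untouched. The tool can only stay upright, so I'll regrip the bar by its two ends; that lets it pivot between the pads as the lid tilts.

{"op": "arm_command", "data": {"steps": [[[-1, 0, 0, 0, 10], [-1, 0, 0, 0, 10], [-1, 0, 0, 0, 10], [-1, 0, 0, 0, 10], [-1, 0, 0, 0, 10], [-1, 0, 0, 0, 10], [-1, 0, 0, 0, 10], [-1, 0, 0, 0, 10], [-1, 0, 0, 0, 10], [-1, 0, 0, 0, 0]]]}}

```text
time: 21.1
ee_pos: [0.5916, 0.2169, 0.22]
eef_rot: [[-0.997, 0.081, -0.002], [0.081, 0.997, -0.0], [0.002, -0.0, -1.0]]
wrist_force: [-0.6, 0.2, 1.1]
gripper_width: 1.005
grip_force: 0.0
```

{"op": "arm_command", "data": {"steps": [[[-1, 0, 0, -30, 0], [-1, 0, 0, -30, 0], [-1, 0, 0, -17, 0], [-1, 0, 0, -8, 0], [-1, 0, 0, 0, 0]]]}}

```text
time: 21.72
ee_pos: [0.592, 0.217, 0.1364]
eef_rot: [[-0.997, 0.08, 0.0], [0.08, 0.997, 0.0], [-0.0, 0.0, -1.0]]
wrist_force: [0.2, -0.2, 0.5]
gripper_width: 0.996
grip_force: 0.0
```

{"op": "arm_command", "data": {"steps": [[[-0.6, 0, 0, 0, 0], [-0.2, 0, 0, 0, 0], [1, 0, 0, 0, 0], [1, 0, 0, 0, 0], [1, 0, 0, 0, 0]]]}}

```text
time: 22.35
ee_pos: [0.5923, 0.2161, 0.1379]
eef_rot: [[-0.997, 0.079, 0.002], [0.079, 0.997, -0.001], [-0.002, -0.001, -1.0]]
wrist_force: [-3.2, -4.8, 5.9]
gripper_width: 0.688
grip_force: 64.5
```

The bar is gripped by its ends. I'll raise the lid along its arc, the first 5° as a check.

{"op": "arm_command", "data": {"steps": [[[1, -0.7, 0, 4.4, 0], [1, -0.9, 0, 4.4, 0], [1, -1.2, 0, 4.4, 0], [1, -1.3, 0.1, 4.4, 0], [1, 0, 0, 0, 0]]]}}

```text
time: 22.98
ee_pos: [0.5885, 0.2163, 0.154]
eef_rot: [[-0.997, 0.08, 0.002], [0.08, 0.997, -0.001], [-0.002, -0.001, -1.0]]
wrist_force: [4.0, -4.9, -5.8]
gripper_width: 0.68
grip_force: 65.6
```

The catch is clear and the lid is rising at about 6 N.

{"op": "arm_command", "data": {"steps": [[[1, -1.3, 0, 4.4, 0], [1, -1.4, 0.1, 4.3, 0], [1, -1.4, 0, 4.3, 0], [1, -1.5, 0.1, 4.3, 0], [1, -1.7, 0, 4.2, 0], [1, -1.7, 0.1, 4.2, 0], [1, -1.8, 0, 4.2, 0], [1, -1.9, 0.1, 4.1, 0], [1, 0, 0, 0, 0]]]}}

```text
time: 24.1
ee_pos: [0.5752, 0.2168, 0.1879]
eef_rot: [[-0.997, 0.08, 0.0], [0.08, 0.997, -0.001], [-0.001, -0.001, -1.0]]
wrist_force: [2.3, -5.8, -5.4]
gripper_width: 0.689
grip_force: 65.7
```

```bash
cat > lid.py <<'E'
from h import *
im,d,K,T=snap("scene"); cv2.imwrite("pics/scene_lid.png",im[...,::-1]); P=cloud(d,K,T)
c,s=np.cos(np.radians(-1.9)),np.sin(np.radians(-1.9)); H=np.array([.5914,.217])-.205*np.array([c,s])
X=(P[...,:2]-H)@np.array([c,s]); Y=(P[...,:2]-H)@np.array([-s,c]); Z=P[...,2]-.121
f=np.load("scene0.npz")
# lid-top points: RANSAC plane through hinge line: angle histogram of points at lateral edges of the lid
m=(X>.05)&(X<.26)&(Z>.01)&(Z<.25)&(abs(Y)<.14)&(abs(abs(Y)-.1)<.04)
r_=np.hypot(X[m],Z[m]); th=np.degrees(np.arctan2(Z[m],X[m])-np.arcsin(.004/r_)); h,e=np.histogram(th,bins=np.arange(0,60,1)); print(m.sum(),[(int(e[i]),int(h[i])) for i in h.argsort()[::-1][:4]]); k=abs(th-e[h.argmax()]-.5)<2; print("lid angle",np.median(th[k]))
o=r.get_obs(); print(o["time"],o["ee_pos"],o["wrist_force"],o["gripper_width"],o["grip_force"],o["q"])
E
python3 lid.py
```

```text
2651 [(15, 1031), (14, 632), (16, 215), (12, 133)]
lid angle 15.144739586014687
24.15 [0.57531078 0.21679745 0.18780528] [ 1.99965495 -4.71159773 -6.52749927] 0.6899790768584885 65.70368528366089 [ 1.70534883e-01  5.44388913e-01  1.26980683e+00 -1.14260390e-03
  1.32712529e+00 -1.32031554e+00]
```

The lid is at 15.1° by the scene depth, as planned. I'll continue.

{"op": "arm_command", "data": {"steps": [[[1, -2, 0, 4.1, 0], [1, -2.1, 0.1, 4.1, 0], [1, -2.2, 0.1, 4, 0], [1, -2.2, 0.1, 3.9, 0], [1, -2.3, 0.1, 3.9, 0], [1, -2.4, 0.1, 3.9, 0], [1, -2.5, 0.1, 3.8, 0], [1, -2.7, 0.1, 3.7, 0], [1, -2.7, 0.1, 3.7, 0], [1, -2.8, 0.1, 3.6, 0], [1, -2.8, 0.1, 3.5, 0], [1, -2.9, 0.1, 3.5, 0]]]}}

```text
time: 25.65
ee_pos: [0.5455, 0.218, 0.2334]
eef_rot: [[-0.997, 0.079, -0.0], [0.079, 0.997, -0.001], [-0.0, -0.001, -1.0]]
wrist_force: [2.6, -3.2, -6.1]
gripper_width: 0.686
grip_force: 65.8
```

{"op": "arm_command", "data": {"steps": [[[1, -3, 0.1, 3.4, 0], [1, -3.1, 0.1, 3.4, 0], [1, -3.1, 0.1, 3.3, 0], [1, -3.2, 0.1, 3.2, 0], [1, 0, 0, 0, 0], [1, 0, 0, 0, 0]]]}}

```text
time: 26.4
ee_pos: [0.5331, 0.2185, 0.2468]
eef_rot: [[-0.997, 0.079, -0.0], [0.079, 0.997, -0.001], [0.0, -0.001, -1.0]]
wrist_force: [1.7, -5.5, -6.7]
gripper_width: 0.685
grip_force: 65.9
```

```bash
python3 lid.py
```

```text
861 [(33, 150), (31, 149), (32, 147), (30, 92)]
lid angle 32.9073607957682
26.45 [0.53305519 0.21847085 0.24674395] [ 2.08187172 -3.91108192 -6.62299616] 0.6890614190267987 65.89231967926025 [ 1.86078871e-01  4.17122737e-01  1.31029174e+00 -8.70155075e-04
  1.41453883e+00 -1.30517969e+00]
```

View pics/scene_lid.png

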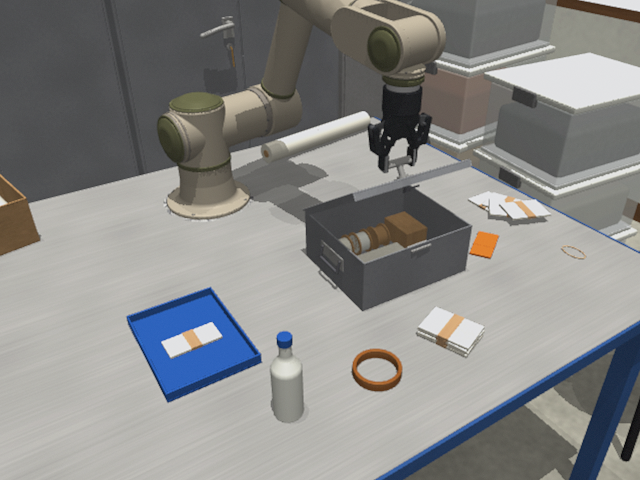

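The scene view shows the lid open and held at (410,180), with the pack flat in the tray at (192,340) and nothing else disturbed. The lid is nearly edge-on there, so I'll check its angle with the top camera.

```bash
sed -e 's/snap("scene")/snap("top")/' -e 's/scene_lid/top_lid/' lid.py > lidt.py; python3 lidt.py
```

```text
4686 [(33, 2727), (32, 1267), (34, 294), (31, 199)]
lid angle 33.2484708959226
26.5 [0.5330721  0.21845916 0.24671672] [ 1.87787031 -5.51539374 -6.53280498] 0.6875168328030908 65.89270949363708 [ 1.86073124e-01  4.17180808e-01  1.31027743e+00 -9.15258996e-04
  1.41451512e+00 -1.30518226e+00]
```

About 33°, so I'll raise it another 1.5° and hold.

{"op": "arm_command", "data": {"steps": [[[1, -2, 0.1, 2, 0], [1, -2, 0.1, 2, 0], [1, 0, 0, 0, 0], [1, 0, 0, 0, 0], [1, 0, 0, 0, 0], [1, 0, 0, 0, 0]]]}}

```text
time: 27.25
ee_pos: [0.5291, 0.2186, 0.2507]
eef_rot: [[-0.997, 0.079, -0.0], [0.079, 0.997, -0.001], [0.0, -0.001, -1.0]]
wrist_force: [2.1, -4.7, -6.6]
gripper_width: 0.685
grip_force: 65.9
```

```bash
python3 lidt.py; python3 lidt.py | tail -2
```

```text
4701 [(34, 2662), (35, 1224), (33, 505), (32, 119)]
lid angle 34.7210562060389
27.3 [0.52911509 0.21861519 0.25066801] [ 1.18625923 -5.81857029 -6.2815285 ] 0.6880708420083681 65.93866109848022 [ 1.87696237e-01  4.06690683e-01  1.31531834e+00 -1.01114647e-03
  1.41994055e+00 -1.30355124e+00]
27.35 [0.52913388 0.21861214 0.25069207] [ 1.10475318 -5.31175391 -6.69811511] 0.6895500762814454 65.9381103515625 [ 1.87700390e-01  4.06675121e-01  1.31527872e+00 -1.04616212e-03
  1.41992045e+00 -1.30353535e+00]
```

The lid is steady at 34.7°. Handing in.

```bash
python3 -c "
from rig import r
print(r.job_done())"
```

```text
the job is handed in; nothing more can be done
None
```

I handed the job in with the card pack flat in the blue tray (the first grip slipped and slid it along the lid; the second held), the catch found engaged and freed by turning the handle anticlockwise, and the lid held steady at about 35°.

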